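# Slide an amplifier's circuit board into its notches and lock it

## Task

The green circuit board lies on the rails of the open amplifier chassis. Push it, never lifting it, along the rails towards the front panel with the black knobs until it drops fully into its locating notches; then push the red keeper fully in over the board's edge to lock it. Leave the other things on the table where they are.

Things in the scene. Friction and masses are not known exactly. Their poses are not given: they have to be found in the camera images.
- chassis: Open amplifier chassis fixed to the table, 142 (x) x 302 (y) mm, origin at the centre of its underside. The board slides along its +y, towards the 45 mm high aluminium front panel (y = 146 to 152; black knobs out to 166). Side walls 36 mm high at x = 67 to 71 and -71 to -67 mm; the -y end is open. On the +x wall outside, a 22 mm high bracket (to x = 115, y -6 to 26) carries the keeper.
- seat (a point): Point fixed in the chassis at x 0, y 60, z 17 mm, axes as the chassis: the board's origin lies here once dropped in. Rail tops are 16 mm above the table; each of the board's four feet has its own notch (yellow floor), 7 mm deep and 6 mm longer than the foot, so the seated board has 3 mm play either way along y. Side play on the rails: 2 mm each side.
- board: Green circuit board, 130 (x) x 150 (y) x 5 mm, about 0.45 kg, loose, axes as the chassis. Origin: centre of the plate's underside, 24 mm above the table on the rails, 17 mm once dropped. Starts 60 to 110 mm short of the seat. Parts on it rise to 36 mm above its underside. Slides at about 1.5 to 6 N; after the drop the notch walls stop it; a shove over about 25 N there may tip it.
- lip (a point): Centre of the rear (-y) face of the board's upright white lip, along the board's rear edge: 90 mm wide (x), 4 mm thick, from 5 to 31 mm above the plate's underside, this point at 18 mm. Pushing here towards +y slides the board; there is nothing behind it above 16 mm from the table.
- keeper (a joint): Red sliding keeper, m: 0 fully out (starts 0 to 0.003), 0.024 fully in. It slides along the chassis' own -x, takes about 2 N, stays where it is left. Its 4 mm tongue goes over the edge of a board that has dropped in, and is blocked by a board that has not.
- keeper_tab (a point): Centre of the outer (chassis +x) face of the keeper's upright red tab: 26 mm wide (y), 8 mm thick (x), from 28 to 52 mm above the table, this point at 40 mm, above the bracket. Axes as the chassis.
- screwdriver_mid (a point): Orange-handled screwdriver lying beside the chassis, not to be disturbed; this point lies on its axis.
- screw_cup: Small steel cup, 60 mm wide, 30 mm high; origin at the centre of its underside. Not to be disturbed.
- fan_guard: Purple round plastic part, 60 mm wide, 24 mm high; origin at the centre of its underside. Not to be disturbed.
- spray_mid (a point): Yellow spray can, 52 mm wide, 170 mm high; point half-way up. Not to be disturbed.
- tumbler_mid (a point): Glass tumbler, 72 mm wide, 100 mm high; point half-way up. Not to be disturbed.
- meter: Yellow multimeter lying flat, 75 x 140 x 40 mm; origin at the centre of its underside. Not to be disturbed.
- charger: Black plug charger, 50 x 65 x 28 mm; origin at the centre of its underside. Not to be disturbed.
Mind the look-alikes: they are no part of the job. There is more than one size of the board; the one meant has the size given above.

How it is judged:
By the outcome, as a careful person would: the job done as asked, in the order asked, and still so for the second after the job is handed in, with the robot touching nothing.
It also fails if it takes over 50 s, if anything falls off the work surface, if the arm or the gripper's body presses on something with over 40 N, if the wrist force passes 120 N, or if a joint passes its speed limit or range.

## Robot

A 6-joint arm with a two-finger parallel gripper is mounted at the origin on the work surface. World frame = base frame: x ahead of the robot, y to its left, z up, the work surface at z = 0. Lengths are in mm, angles in rad, forces in N, time in s.
With the tool pointing down it reaches from about 350 to 775 mm from the base axis. Payload 7.3 kg.
Tool frame: the origin (TCP) lies at the very end of the fingers, on their centre line; the grasp point (between the pads) lies 19 mm behind it; z points along the fingers, y is the line along which they close (so a half turn about z gives the same grasp; the last joint's range is limited). The gripper opens to 92 mm and grips with 3 to 60 N. Pads are 19 mm wide; open, the fingers measure 130 mm over their backs; the gripper's body (75 mm by 190 mm) begins 47 mm behind the grasp point.
Start: joints at [-1.462, 0.342, 1.524, -0, 1.275, -0.146], TCP at [132.349, -508.064, 226.741] pointing down, gripper open.
Joint ranges: [-2.53, 2.53], [-0.77, 2.02], [0.04, 2.7], [-1, 4.14], [0.28, 2.66], [-3.11, 3.11]. Speed limits (rad/s): [2.57, 2.57, 3.14, 3.14, 3.14, 3.14].

## Interface

Orientations are given as [roll, pitch, yaw] about the fixed x, y, z axes, in that order (R = Rz(yaw) Ry(pitch) Rx(roll)).
In Python, from plant import * gives the robot as it stands.
- The arm moves only by the tool arm_command, never from a script. Its arguments are lists of equal length, an entry for each row: "gripper": the finger opening in mm, from 0 to 91.8; "dp": the shift along the tool's x, y, z in units of 25 mm (1.0 is 25 mm), a list of three; "twist": the turn about the tool's z in units of 5 degrees (1.0 is 5 degrees). A call has exactly 5 rows; each row shifts and turns the commanded pose from where the row before left it, along the tool's axes as they then stand; what a row does not reach is not made up. A row lasts 1/8 s, in which the tool goes at most 62.5 mm and 10.7 degrees, less where a joint would pass 70% of its speed; a pose out of reach is approached as far as the arm can. A call is refused whole if a number of a shift passes 1 or a number of a turn 1, either way. A call with a gripper value outside its range is refused whole. The fingers move at their own pace and stop on an object; the grip force is fixed at half the most. Time passes only in rows, so rows that do not move let the fingers close, or fill a call up. It gives the time, the measured TCP pose, the force, the opening and the grip force at its end, in the units of the state.
- get_obs(): the state, without advancing time (a new reading comes with each control period).
- capture(name): name is "scene" or "side" or "wrist"; returns the picture (400x640x3 uint8, red, green, blue); there is no depth.
- get_calibration(name): a dict with "mtx" (3x3 intrinsics, pixels), "dist_coeffs" ([k1, k2, p1, p2, k3] as OpenCV has them; the pictures are not rectified), "position" and "attitude" of the camera in the world; the wrist camera has in their place "mount" (4x4, takes a point from camera to tool coordinates, whose origin is the TCP and whose axes are the flange's). Camera axes: x right, y down, z forward; pixel columns grow to the right and rows downward; lengths in mm; the calibration is good to about 2 mm. A picture is of the moment at which its call begins: read the wrist's pose just before it. get_calibration takes no time and is no camera call.
- close_job(): hands the job in; it is judged then, once.
The state is a dict: "time": time; "joint_positions": joint angles; "dq": joint speeds; "tau": joint torques, N m; "tool_pos": TCP position; "tcp_rot": TCP orientation; "contact_force": force on the tool from outside, world axes, zero at the start; "moment": the same for the moment, N m; "grip_width": finger opening in mm; "finger_force": force on a finger pad.
Only numpy, scipy, OpenCV 4.12 (cv2) and the standard library are available. Lean on these libraries where they do the work, as an engineer would, in place of code of your own. Each camera call takes 0.05 s, during which the arm holds its last target. There are 200 camera calls.

## Working session

There is one attempt and no reset: what is moved stays moved. The work goes in short steps, Python scripts to look and compute and a tool call to move; the robot and the scene stay as the last step left them, time stands still between calls to the robot, and variables do not carry over. Pictures are saved under pics/ and viewed, at most 10 in all, crops included, and the job is handed in when it is done.

Besides the shell and the picture viewer there is one more tool, called after ">>>" by a JSON object that holds its "api" and its "payload". arm_command: Moves the arm, as the interface text tells. Its arguments: {"type":"object","properties":{"gripper":{"type":"array"},"dp":{"type":"array"},"twist":{"type":"array"}},"required":["gripper","dp","twist"]}

```bash
mkdir -p pics; python3 - <<'E'
from plant import *
import cv2,numpy as np
o=get_obs();print(o['time'],o['tool_pos'],o['tcp_rot'])
for n in ['scene','side','wrist']:
    im=capture(n);cv2.imwrite(f'pics/{n}0.png',cv2.cvtColor(im,cv2.COLOR_RGB2BGR));print(n,get_calibration(n))
E
```

```text
0.0 [ 132.30211104 -507.63630228  226.02513723] [-3.14005589e+00 -2.15863805e-04  2.54808402e-01]
scene {'mtx': array([[422.69602838,   0.        , 316.62658188],
       [  0.        , 422.69602838, 201.19023849],
       [  0.        ,   0.        ,   1.        ]]), 'dist_coeffs': array([-0.00050351,  0.        ,  0.        ,  0.        ,  0.        ]), 'position': array([1114.88084238,  593.38636782,  976.06487823]), 'attitude': array([-2.3639598 ,  0.00256851,  2.33135412])}
side {'mtx': array([[485.11767653,   0.        , 318.23973923],
       [  0.        , 485.11767653, 198.72165277],
       [  0.        ,   0.        ,   1.        ]]), 'dist_coeffs': array([-0.07787454,  0.        ,  0.        ,  0.        ,  0.        ]), 'position': array([-173.69237032, 1146.50250263, 1001.76512509]), 'attitude': array([-2.17473892,  0.00768685, -2.62892073])}
wrist {'mtx': array([[283.93871049,   0.        , 322.73154827],
       [  0.        , 283.93871049, 204.73191353],
       [  0.        ,   0.        ,   1.        ]]), 'dist_coeffs': array([-0.01897699,  0.        ,  0.        ,  0.        ,  0.        ]), 'mount': array([[-2.42948301e-04, -9.63215978e-01, -2.68728341e-01,
         7.26786474e+01],
       [ 9.99999910e-01, -3.27531229e-04,  2.69919554e-04,
         1.69487403e-01],
       [-3.48007751e-04, -2.68728252e-01,  9.63215970e-01,
        -1.57628683e+02],
       [ 0.00000000e+00,  0.00000000e+00,  0.00000000e+00,
         1.00000000e+00]])}
```

View pics/scene0.png

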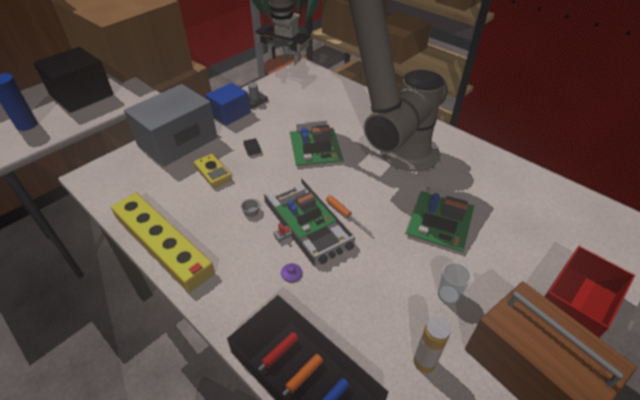

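View pics/side0.png

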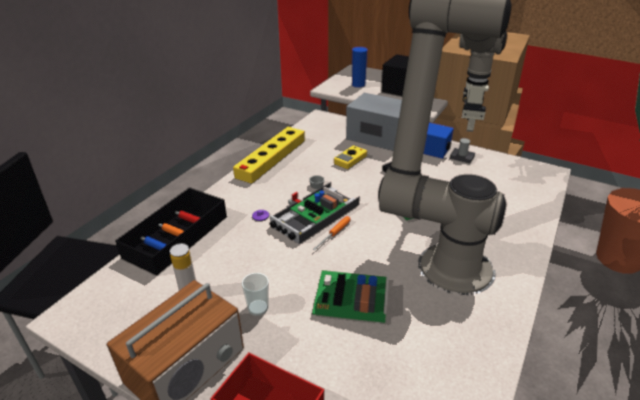

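The scene view shows the chassis between about (267,190) and (352,245), with its knobs at about (322–350, 240–258) and the red keeper at about (284,230). The board in the chassis is the target; the two larger green boards at (316,145) and (440,220) are look-alikes. In the side view the chassis is around (312,210), with its knobs at about (285,232) and the keeper at about (296,197).

```bash
cat > h.py <<'E'
from plant import *
import cv2,numpy as np
from scipy.spatial.transform import Rotation as R
def pose(n,o=None):
    c=get_calibration(n)
    if n!='wrist': return c,R.from_euler('xyz',c['attitude']).as_matrix(),c['position']
    o=o or get_obs(); T=R.from_euler('xyz',o['tcp_rot']).as_matrix(); M=c['mount']
    return c,T@M[:3,:3],T@M[:3,3]+o['tool_pos']
def ray(n,px,z,o=None):
    c,A,p=pose(n,o)
    u=cv2.undistortPoints(np.array(px,float).reshape(-1,1,2),c['mtx'],c['dist_coeffs']).reshape(-1,2)
    d=np.c_[u,np.ones(len(u))]@A.T
    return p+d*((z-p[2])/d[:,2])[:,None]
def proj(n,P,o=None):
    c,A,p=pose(n,o)
    rv=cv2.Rodrigues(A.T)[0]
    return cv2.projectPoints(np.array(P,float).reshape(-1,1,3),rv,-A.T@p,c['mtx'],c['dist_coeffs'])[0].reshape(-1,2)
E
python3 - <<'E'
from h import *
np.set_printoptions(precision=1,suppress=True)
print(ray('scene',[(267,190),(305,181),(352,243),(322,260)],36))
print('keeper,cup,fan,screwdriver,tumbler',ray('scene',[(284,230),(251,212),(291,274),(340,206),(372,235),(452,295),(410,150)],30))
a=cv2.imread('pics/scene0.png')[170:290,230:390];b=cv2.imread('pics/side0.png')[160:280,240:400]
cv2.imwrite('pics/crop.png',np.vstack([cv2.resize(x,(800,300) if 0 else (400,300),interpolation=cv2.INTER_CUBIC) for x in (a,b)]))
E
```

```text
[[ 518.9 -196.6   36. ]
 [ 405.  -138.    36. ]
 [ 497.7  141.6   36. ]
 [ 600.   120.5   36. ]]
keeper,cup,fan,screwdriver,tumbler [[ 594.   -38.2   30. ]
 [ 613.7 -164.5   30. ]
 [ 687.9   88.7   30. ]
 [ 407.    16.7   30. ]
 [ 431.   161.8   30. ]
 [ 447.7  436.4   30. ]
 [  27.6   14.7   30. ]]
```

View pics/wrist0.png

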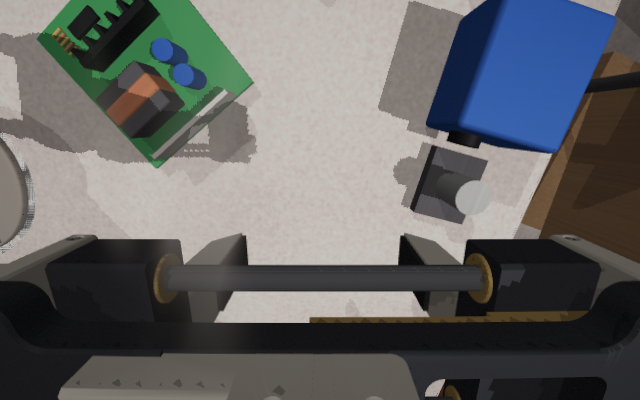

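The wrist view shows only a look-alike board at top left and clutter. The chassis centre is at about (506,-15) with yaw of about -16°, so the tool should be at yaw of about 74°. I'll move above it first.

>>> {"api": "arm_command", "payload": {"gripper": [91.8, 91.8, 91.8, 91.8, 91.8], "dp": [[0.9, -0.65, 0], [0.9, -0.65, 0], [0.9, -0.65, 0], [0.9, -0.65, 0], [0.9, -0.65, 0]], "twist": [0, 0, 0, 0, 0]}}

```text
time: 0.78
tool_pos: [221.2, -400.2, 226.5]
tcp_rot: [-3.141, 0.0, 0.255]
contact_force: [1.0, -0.8, -0.1]
grip_width: 91.6
finger_force: 0.0
```

>>> {"api": "arm_command", "payload": {"gripper": [91.8, 91.8, 91.8, 91.8, 91.8], "dp": [[0.9, -0.65, 0], [0.9, -0.65, 0], [0.9, -0.65, 0], [0.9, -0.65, 0], [0.9, -0.65, 0]], "twist": [0, 0, 0, 0, 0]}}

```text
time: 1.4
tool_pos: [309.5, -293.2, 226.6]
tcp_rot: [-3.141, 0.0, 0.255]
contact_force: [-0.0, -0.5, 0.5]
grip_width: 91.8
finger_force: 0.0
```

>>> {"api": "arm_command", "payload": {"gripper": [91.8, 91.8, 91.8, 91.8, 91.8], "dp": [[0.9, -0.65, 0], [0.9, -0.65, 0], [0.9, -0.65, 0], [0.9, -0.65, 0], [0.9, -0.65, 0]], "twist": [0, 0, 0, 0, 0]}}

```text
time: 2.02
tool_pos: [397.9, -186.3, 226.6]
tcp_rot: [-3.141, 0.0, 0.255]
contact_force: [0.7, -0.5, -0.2]
grip_width: 91.9
finger_force: 0.0
```

>>> {"api": "arm_command", "payload": {"gripper": [91.8, 91.8, 91.8, 91.8, 91.8], "dp": [[0.9, -0.65, 0], [0.9, -0.65, 0], [0.9, -0.65, 0], [0.9, -0.65, 0], [0.9, -0.65, 0]], "twist": [0, 0, 0, 0, 0]}}

```text
time: 2.65
tool_pos: [486.3, -79.3, 226.4]
tcp_rot: [-3.141, 0.0, 0.255]
contact_force: [0.3, -0.5, -0.3]
grip_width: 92.0
finger_force: 0.0
```

>>> {"api": "arm_command", "payload": {"gripper": [91.8, 91.8, 91.8, 91.8, 91.8], "dp": [[0, 0, 0], [0, 0, 0], [0, 0, 0], [0, 0, 0], [0, 0, 0]], "twist": [-1, -1, -1, -1, -1]}}

```text
time: 3.28
tool_pos: [485.7, -80.0, 226.4]
tcp_rot: [-3.141, 0.0, 0.694]
contact_force: [-0.7, 0.0, 0.3]
grip_width: 91.8
finger_force: 0.0
```

>>> {"api": "arm_command", "payload": {"gripper": [91.8, 91.8, 91.8, 91.8, 91.8], "dp": [[0, 0, 0], [0, 0, 0], [0, 0, 0], [0, 0, 0], [0, 0, 0]], "twist": [-1, -1, -1, -1, -1]}}

```text
time: 3.9
tool_pos: [485.7, -80.1, 226.4]
tcp_rot: [-3.141, 0.0, 1.13]
contact_force: [-0.8, 0.2, -0.4]
grip_width: 91.9
finger_force: 0.0
```

>>> {"api": "arm_command", "payload": {"gripper": [91.8, 91.8, 91.8, 91.8, 91.8], "dp": [[0, 0, 0], [0, 0, 0], [0, 0, 0], [0, 0, 0], [0, 0, 0]], "twist": [-1, -0.8, 0, 0, 0]}}

```text
time: 4.53
tool_pos: [485.9, -80.1, 226.6]
tcp_rot: [-3.141, 0.0, 1.284]
contact_force: [0.8, 0.8, -0.6]
grip_width: 92.0
finger_force: 0.0
```

```bash
python3 - <<'E'
from h import *
o=get_obs();print(o['time'],o['tool_pos'],o['tcp_rot'],o['contact_force'])
np.save('o1.npy',o,allow_pickle=True)
im=capture('wrist');cv2.imwrite('pics/wrist1.png',im[:,:,::-1])
E
```

```text
4.525 [485.87826351 -80.13120101 226.64093888] [-3.14149697e+00  8.91554286e-05  1.28378928e+00] [ 0.8236581   0.78930959 -0.56071213]
```

View pics/wrist1.png

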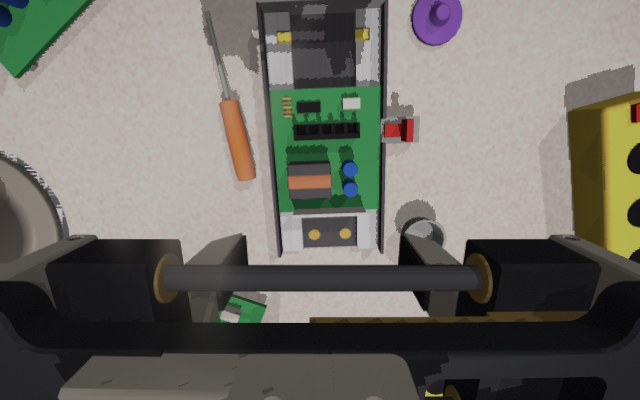

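The wrist view shows the board (green, cols 270–383, rows 87–212) on the rails between the walls (cols ~260–279 and ~382). Its lip is at row ~210, the yellow notch floors at (285,37) and (362,35), and the red tab at (409,130). The cup (422,232), fan guard (438,15) and screwdriver (238,140) are well off the path.

```bash
python3 - <<'E'
from h import *
np.set_printoptions(precision=1,suppress=True)
o=np.load('o1.npy',allow_pickle=True).item()
im=cv2.imread('pics/wrist1.png');hsv=cv2.cvtColor(im,cv2.COLOR_BGR2HSV)
g=cv2.inRange(hsv,(45,100,50),(80,255,255));g[:,:255]=0;g[:,400:]=0;g[235:]=0
g=cv2.morphologyEx(g,cv2.MORPH_CLOSE,np.ones((25,25)))
c=max(cv2.findContours(g,0,2)[0],key=cv2.contourArea)
W=ray('wrist',c.reshape(-1,2),29,o)
r=cv2.minAreaRect(W[:,:2].astype(np.float32));print('board',r,cv2.boundingRect(c));print(cv2.boxPoints(r))
rd=cv2.inRange(hsv,(0,120,80),(8,255,255))|cv2.inRange(hsv,(172,120,80),(180,255,255))
rd[:,:380]=0;rd[:,420:]=0;rd[:100]=0;rd[160:]=0
c=max(cv2.findContours(rd,0,2)[0],key=cv2.contourArea);print('red',cv2.boundingRect(c))
# outer-top edge per row
for y in range(112,148,3):
    x=np.flatnonzero(rd[y]); print(y,x.min() if len(x) else None,x.max() if len(x) else None,end=' | ')
print()
print('walls z36',ray('wrist',[(258,3),(279,255),(385,3),(382,253)],36,o))
print('notch floors z9',ray('wrist',[(285,37),(362,35)],9,o))
print('lip top z55',ray('wrist',[(292,209),(365,208),(329,213)],55,o))
x0,y0=250,80
cv2.imwrite('pics/w1c.png',cv2.resize(im[80:260,250:430],(600,600),interpolation=cv2.INTER_NEAREST))
E
```

```text
board ((502.80108642578125, -42.30567932128906), (149.62185668945312, 131.1796112060547), 75.6467514038086) (270, 86, 111, 126)
[[ 420.7  -98.5]
 [ 547.8 -131. ]
 [ 584.9   13.9]
 [ 457.8   46.4]]
red (384, 123, 17, 14)
112 None None | 115 None None | 118 None None | 121 407 413 | 124 385 413 | 127 385 413 | 130 385 412 | 133 384 412 | 136 384 412 | 139 406 412 | 142 None None | 145 None None | 
walls z36 [[ 476.3  130.9   36. ]
 [ 403.1 -154.7   36. ]
 [ 606.9   92.3   36. ]
 [ 536.3 -191.    36. ]]
notch floors z9 [[492.7  99.2   9. ]
 [580.7  75.4   9. ]]
lip top z55 [[ 443.6  -93.7   55. ]
 [ 528.6 -117.5   55. ]
 [ 485.1 -111.2   55. ]]
```

View pics/w1c.png

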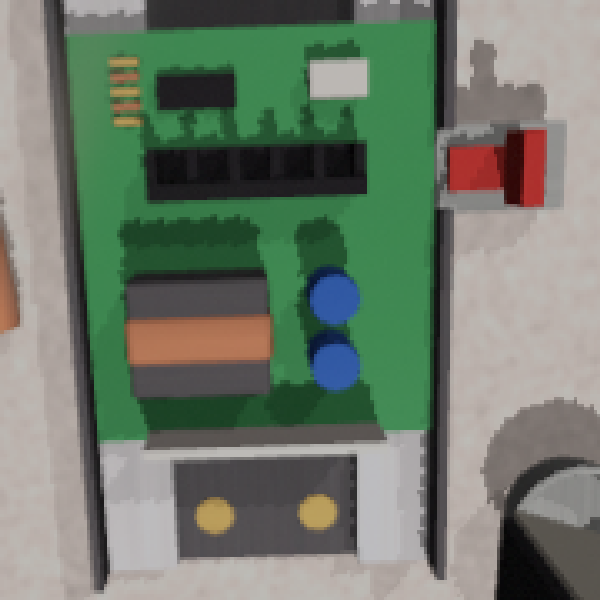

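Board measured 149.6×131 mm (matches), yaw -14.3°, centred between the walls, about 76 mm short of the seat. Next I turn 2° and move behind the lip, then go down.

>>> {"api": "arm_command", "payload": {"gripper": [40, 40, 40, 40, 40], "dp": [[0, 0, 0], [-0.64, 0.07, 0], [-0.64, 0.07, 0], [-0.64, 0.07, 0], [-0.64, 0.07, 0]], "twist": [-0.43, 0, 0, 0, 0]}}

```text
time: 5.2
tool_pos: [476.7, -145.4, 226.7]
tcp_rot: [3.142, 0.0, 1.321]
contact_force: [-0.6, -0.8, -0.1]
grip_width: 46.0
finger_force: 0.0
```

>>> {"api": "arm_command", "payload": {"gripper": [40, 40, 40, 40, 40], "dp": [[0, 0, 1], [0, 0, 1], [0, 0, 1], [0, 0, 1], [0, 0, 1]], "twist": [0, 0, 0, 0, 0]}}

```text
time: 5.82
tool_pos: [476.9, -144.8, 101.0]
tcp_rot: [3.141, 0.0, 1.321]
contact_force: [0.4, -0.5, 1.0]
grip_width: 40.3
finger_force: 0.0
```

>>> {"api": "arm_command", "payload": {"gripper": [40, 40, 40, 40, 40], "dp": [[0, 0, 0.6], [0, 0, 0.6], [0, 0, 0.6], [0, 0, 0.6], [0, 0, 0.4]], "twist": [0, 0, 0, 0, 0]}}

```text
time: 6.45
tool_pos: [476.8, -143.8, 30.8]
tcp_rot: [-3.141, -0.0, 1.322]
contact_force: [-0.0, 0.2, -0.1]
grip_width: 40.0
finger_force: 0.0
```

```bash
python3 - <<'E'
from h import *
np.set_printoptions(precision=1,suppress=True)
o1=np.load('o1.npy',allow_pickle=True).item()
o=get_obs();p=o['tool_pos'];print(o['time'],p,o['tcp_rot'],o['contact_force'],o['grip_width'])
ex=np.array([.969,-.247]);ey=np.array([.247,.969])
print('tcp ex,ey rel chassis',p[:2]@ex-497.6,p[:2]@ey-99.5)
t=ray('wrist',[(413,124),(412,137)],52,o1);t2=ray('wrist',[(412,127),(412,136)],40,o1)
for q in (t,t2):print('tab',q[:,:2]@ex-497.6,q[:,:2]@ey-99.5)
im=capture('wrist');cv2.imwrite('pics/wrist2.png',im[:,:,::-1])
E
```

```text
6.45 [ 476.8 -143.8   30.8] [-3.1 -0.   1.3] [-0.   0.2 -0.1] 40.03766063202907
tcp ex,ey rel chassis -0.09103611021538427 -121.06264457882912
tab [98.1 97.6] [13.1 -1.2]
tab [100.8 101.2] [ 9.7 -0.6]
```

View pics/wrist2.png

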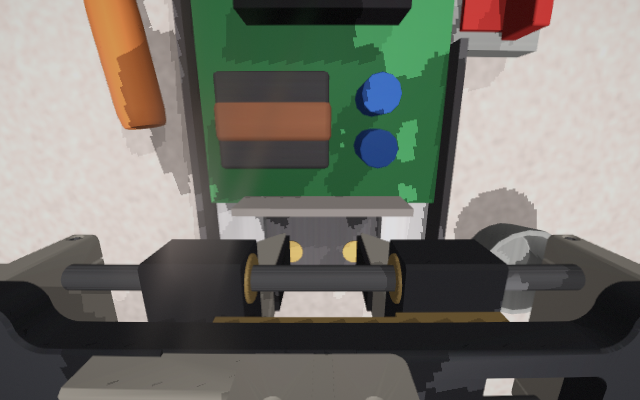

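The wrist view shows the fingers (tips near rows 235–310) behind the lip (white strip at rows 197–215), centred between the walls. I'll push now.

>>> {"api": "arm_command", "payload": {"gripper": [40, 40, 40, 40, 40], "dp": [[0.2, 0, 0], [0.2, 0, 0], [0.16, 0, 0], [0.16, 0, 0], [0.16, 0, 0]], "twist": [0, 0, 0, 0, 0]}}

```text
time: 7.12
tool_pos: [482.6, -122.9, 32.0]
tcp_rot: [3.141, 0.001, 1.323]
contact_force: [-1.7, -5.0, 2.5]
grip_width: 40.0
finger_force: 2.1
```

>>> {"api": "arm_command", "payload": {"gripper": [40, 40, 40, 40, 40], "dp": [[0.2, 0, 0], [0.2, 0, 0], [0.2, 0, 0], [0.2, 0, 0], [0.2, 0, 0]], "twist": [0, 0, 0, 0, 0]}}

```text
time: 7.75
tool_pos: [488.8, -98.5, 32.0]
tcp_rot: [3.141, 0.001, 1.322]
contact_force: [-1.0, -5.0, 3.5]
grip_width: 40.1
finger_force: 2.6
```

>>> {"api": "arm_command", "payload": {"gripper": [40, 40, 40, 40, 40], "dp": [[0.2, 0, 0], [0.2, 0, 0], [0.2, 0, 0], [0.2, 0, 0], [0.12, 0, 0]], "twist": [0, 0, 0, 0, 0]}}

```text
time: 8.38
tool_pos: [494.5, -76.2, 32.0]
tcp_rot: [3.141, 0.001, 1.322]
contact_force: [-1.7, -5.5, 3.8]
grip_width: 40.1
finger_force: 2.8
```

```bash
cat > m.py <<'E'
from h import *
import sys
np.set_printoptions(precision=1,suppress=True)
ex=np.array([.969,-.247]);ey=np.array([.247,.969])
o=get_obs();p=o['tool_pos'];print(o['time'],p,o['contact_force'],'tcp',p[:2]@ex-497.6,p[:2]@ey-99.5)
im=cv2.cvtColor(capture('wrist'),cv2.COLOR_RGB2BGR);cv2.imwrite('pics/%s.png'%sys.argv[1],im)
E
python3 m.py wrist3
```

```text
8.375 [494.5 -76.2  32. ] [-1.7 -5.5  3.8] tcp 0.3644894124347502 -51.162391757692106
```

View pics/wrist3.png

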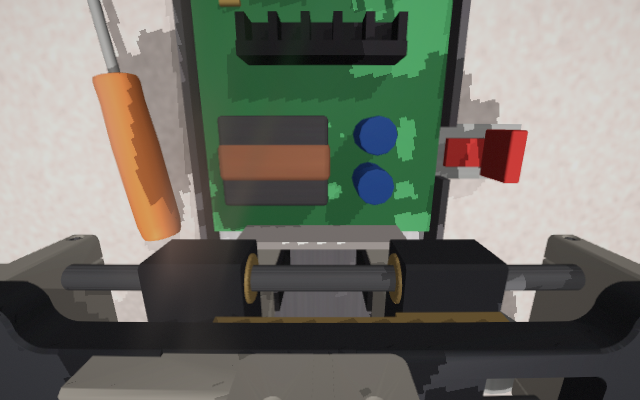

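The board is sliding at about 5.5 N with the lip (row ~232) against the fingers. The tab is at (505,155), still out.

```bash
python3 - <<'E'
from h import *
np.set_printoptions(precision=1,suppress=True)
ex=np.array([.969,-.247]);ey=np.array([.247,.969])
for px,z in (([(240,231),(420,230)],29),([(262,226),(395,226),(250,240),(400,240)],55),([(487,130),(485,178),(526,132),(519,180)],52)):
    q=ray('wrist',px,z)[:,:2]; print(z,q@ex-497.6,q@ey-99.5)
E
```

```text
29 [-49.2  59.5] [-39.9 -39.2]
55 [-29.9  37.1 -36.4  40.2] [-27.2 -27.2 -34.8 -34.8]
52 [78.2 80.8 97.2 98. ] [19.7 -3.2 19.  -4.2]
```

>>> {"api": "arm_command", "payload": {"gripper": [40, 40, 40, 40, 40], "dp": [[0.15, 0, 0], [0.15, 0, 0], [0.15, 0, 0], [0.1, 0, 0], [0.1, 0, 0]], "twist": [0, 0, 0, 0, 0]}}

```text
time: 9.05
tool_pos: [498.3, -60.5, 31.9]
tcp_rot: [3.141, 0.0, 1.322]
contact_force: [-1.6, -5.4, 3.6]
grip_width: 39.9
finger_force: 2.7
```

>>> {"api": "arm_command", "payload": {"gripper": [40, 40, 40, 40, 40], "dp": [[0.08, 0, 0], [0.08, 0, 0], [0.06, 0, 0], [0.06, 0, 0], [0.04, 0, 0]], "twist": [0, 0, 0, 0, 0]}}

```text
time: 9.68
tool_pos: [500.1, -52.5, 31.7]
tcp_rot: [-3.141, 0.0, 1.322]
contact_force: [-0.8, -4.5, 1.5]
grip_width: 40.0
finger_force: 2.3
```

>>> {"api": "arm_command", "payload": {"gripper": [40, 40, 40, 40, 40], "dp": [[0.04, 0, 0], [0.04, 0, 0], [0.04, 0, 0], [0, 0, 0], [0, 0, 0]], "twist": [0, 0, 0, 0, 0]}}

```text
time: 10.3
tool_pos: [500.3, -51.7, 31.7]
tcp_rot: [-3.141, 0.003, 1.322]
contact_force: [-4.1, -15.3, 3.6]
grip_width: 40.1
finger_force: 8.3
```

>>> {"api": "arm_command", "payload": {"gripper": [40, 40, 40, 40, 40], "dp": [[-0.1, 0, 0], [-0.2, 0, 0], [-0.4, 0, 0], [0, 0, 0], [0, 0, 0]], "twist": [0, 0, 0, 0, 0]}}

```text
time: 10.92
tool_pos: [496.6, -66.6, 31.7]
tcp_rot: [-3.142, -0.0, 1.322]
contact_force: [-0.3, -0.7, 0.3]
grip_width: 40.4
finger_force: 0.0
```

```bash
python3 m.py wrist4
```

```text
10.925 [496.6 -66.6  31.7] [-0.3 -0.7  0.3] tcp 0.0052032782588185 -41.34889297113545
```

View pics/wrist4.png

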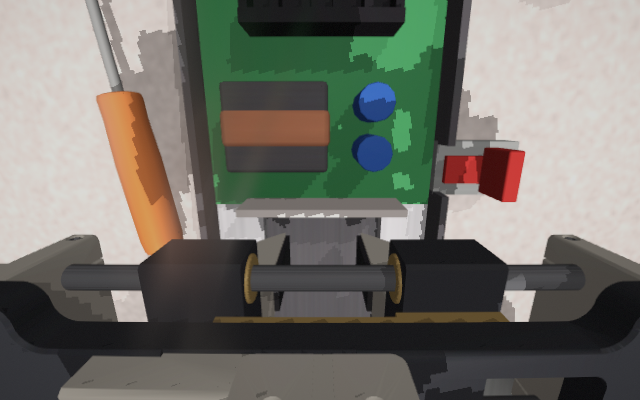

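The board now appears narrower between the walls (cols ~217–430 at row 200), as if lower. I'll check its width at both heights.

```bash
python3 - <<'E'
from h import *
np.set_printoptions(precision=1,suppress=True)
ex=np.array([.969,-.247]);ey=np.array([.247,.969])
for f in ('wrist3','wrist4'):
    im=cv2.imread(f'pics/{f}.png');hsv=cv2.cvtColor(im,cv2.COLOR_BGR2HSV);g=cv2.inRange(hsv,(45,90,40),(85,255,255))
    for y in (60,100,198):
        x=np.flatnonzero(g[y]);x=x[(x>170)&(x<460)];
        for z in (22,29):
            q=ray('wrist',[(x.min(),y),(x.max()+1,y)],z)[:,:2]; print(f,y,x.min(),x.max(),z,'width',q[1]@ex-q[0]@ex)
q=ray('wrist',[(240,205),(405,203)],22)[:,:2];print('rear green edge y',q@ey-99.5)
for z in (48,52):
  q=ray('wrist',[(487,146),(524,151),(518,201)],52)[:,:2];print('tab',q@ex-497.6,q@ey-99.5)
a=cv2.imread('pics/wrist4.png')[0:220,160:540];cv2.imwrite('pics/w4c.png',cv2.resize(a,(760,440),interpolation=cv2.INTER_CUBIC))
E
```

```text
wrist3 60 196 446 22 width 135.450559599009
wrist3 60 196 446 29 width 129.78292784959643
wrist3 100 201 442 22 width 134.95785052058244
wrist3 100 201 442 29 width 129.3108351025043
wrist3 198 222 432 22 width 128.56561848643275
wrist3 198 222 432 29 width 123.1860720056082
wrist4 60 202 441 22 width 129.476879161939
wrist4 60 202 441 29 width 124.05920297569457
wrist4 100 206 438 22 width 129.9082736615369
wrist4 100 206 438 29 width 124.47254671810316
wrist4 198 223 427 22 width 124.88957699316825
wrist4 198 223 427 29 width 119.66384641049177
rear green edge y [-15.8 -14.5]
tab [78.9 97.3 99. ] [21.9 19.6 -5.3]
tab [78.9 97.3 99. ] [21.9 19.6 -5.3]
```

The board has dropped level: its width is 130 mm at z 22 in the new picture, against z 29 before. Its rear edge is at y ≈ -15, as expected. Next is the keeper: up, over beyond the tab (outer face x ≈ 98, y ≈ 8), fingers closed, then down.

>>> {"api": "arm_command", "payload": {"gripper": [40, 40, 0, 0, 0], "dp": [[0, 0, -0.7], [0, 0, -0.7], [0, 0, -0.7], [0, 0, -0.7], [0, 0, -0.8]], "twist": [0, 0, 0, 0, 0]}}

```text
time: 11.6
tool_pos: [496.4, -66.3, 122.2]
tcp_rot: [-3.141, -0.0, 1.322]
contact_force: [-0.6, 0.0, 0.8]
grip_width: 14.5
finger_force: 0.0
```

>>> {"api": "arm_command", "payload": {"gripper": [0, 0, 0, 0, 0], "dp": [[0.2, 0.55, 0], [0.2, 0.55, 0], [0.2, 0.55, 0], [0.2, 0.55, 0], [0.2, 0.55, 0]], "twist": [0, 0, 0, 0, 0]}}

```text
time: 12.22
tool_pos: [569.8, -58.9, 121.6]
tcp_rot: [-3.141, -0.0, 1.322]
contact_force: [0.4, 0.3, 0.2]
grip_width: 0.9
finger_force: 0.0
```

>>> {"api": "arm_command", "payload": {"gripper": [0, 0, 0, 0, 0], "dp": [[0.2, 0.55, 0], [0.2, 0.55, 0], [0.2, 0.55, 0], [0.2, 0.55, 0], [0.2, 0.55, 0]], "twist": [0, 0, 0, 0, 0]}}

```text
time: 12.85
tool_pos: [642.5, -51.6, 121.5]
tcp_rot: [-3.141, -0.0, 1.322]
contact_force: [-0.5, -0.9, -0.3]
grip_width: 0.5
finger_force: 0.0
```

```bash
python3 m.py wrist5; python3 - <<'E'
from h import *
ex=np.array([.969,-.247]);ey=np.array([.247,.969])
im=cv2.imread('pics/wrist5.png');hsv=cv2.cvtColor(im,cv2.COLOR_BGR2HSV)
rd=cv2.inRange(hsv,(0,130,70),(8,255,255))|cv2.inRange(hsv,(172,130,70),(180,255,255));rd[240:]=0
for c in cv2.findContours(rd,0,2)[0]:
    if cv2.contourArea(c)>30:
        print(cv2.boundingRect(c)); q=ray('wrist',cv2.boxPoints(cv2.minAreaRect(c)),52)[:,:2];print(q@ex-497.6,q@ey-99.5)
E
```

```text
12.85 [642.5 -51.6 121.5] [-0.5 -0.9 -0.3] tcp 137.71217900299098 9.226545451824464
(251, 197, 36, 35)
[ 80.49186718 109.38563703 108.37253596  78.48204148] [25.24101336 25.25275605 -4.62048026 -4.65400517]
(573, 188, 41, 32)
[347.87318535 380.94383822 392.04908541 358.19502357] [26.00382812 34.80302842 14.12051627  5.01288552]
```

View pics/wrist5.png

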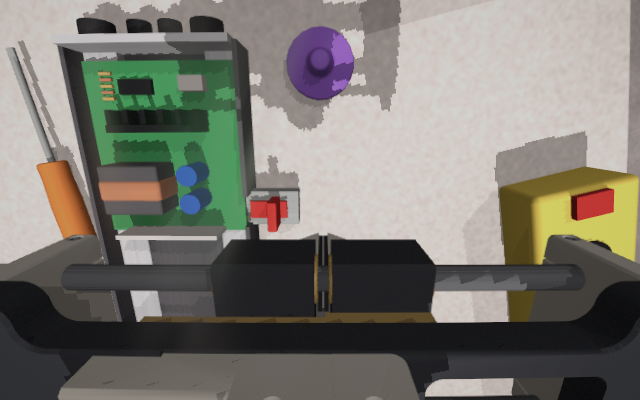

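The board sits flat in the chassis and the red tab is at (273,214), with the closed fingers outboard of it and level along y. I'll go down and push.

>>> {"api": "arm_command", "payload": {"gripper": [0, 0, 0, 0, 0], "dp": [[0, 0, 0.7], [0, 0, 0.7], [0, 0, 0.7], [0, 0, 0.7], [0, 0, 0.7]], "twist": [0, 0, 0, 0, 0]}}

```text
time: 13.52
tool_pos: [641.9, -52.0, 32.8]
tcp_rot: [-3.141, 0.0, 1.322]
contact_force: [0.8, 0.1, 0.3]
grip_width: 0.3
finger_force: 0.0
```

>>> {"api": "arm_command", "payload": {"gripper": [0, 0, 0, 0, 0], "dp": [[0, -0.2, 0], [0, -0.2, 0], [0, -0.2, 0], [0, -0.15, 0], [0, -0.15, 0]], "twist": [0, 0, 0, 0, 0]}}

```text
time: 14.15
tool_pos: [620.4, -46.4, 34.7]
tcp_rot: [3.141, 0.0, 1.322]
contact_force: [1.5, -1.2, 1.3]
grip_width: 0.4
finger_force: 1.1
```

>>> {"api": "arm_command", "payload": {"gripper": [0, 0, 0, 0, 0], "dp": [[0, -0.12, 0], [0, -0.12, 0], [0, -0.12, 0], [0, -0.08, 0], [0, -0.08, 0]], "twist": [0, 0, 0, 0, 0]}}

```text
time: 14.78
tool_pos: [607.7, -43.3, 34.3]
tcp_rot: [3.141, 0.0, 1.322]
contact_force: [2.0, -0.6, 1.7]
grip_width: 0.2
finger_force: 1.1
```

>>> {"api": "arm_command", "payload": {"gripper": [0, 0, 0, 0, 0], "dp": [[0, -0.08, 0], [0, -0.08, 0], [0, -0.06, 0], [0, -0.06, 0], [0, 0, 0]], "twist": [0, 0, 0, 0, 0]}}

```text
time: 15.4
tool_pos: [600.7, -41.5, 34.1]
tcp_rot: [-3.141, 0.0, 1.322]
contact_force: [1.5, -1.3, 0.9]
grip_width: 0.3
finger_force: 0.8
```

>>> {"api": "arm_command", "payload": {"gripper": [0, 0, 0, 0, 0], "dp": [[0, -0.05, 0], [0, -0.05, 0], [0, -0.05, 0], [0, 0, 0], [0, 0, 0]], "twist": [0, 0, 0, 0, 0]}}

```text
time: 16.02
tool_pos: [597.6, -40.7, 34.2]
tcp_rot: [3.141, 0.0, 1.322]
contact_force: [3.9, -2.0, -0.6]
grip_width: 0.6
finger_force: 2.1
```

Force is starting to rise, so I'll continue until there is a firm stop.

>>> {"api": "arm_command", "payload": {"gripper": [0, 0, 0, 0, 0], "dp": [[0, -0.04, 0], [0, -0.04, 0], [0, 0, 0], [0, 0, 0], [0, 0, 0]], "twist": [0, 0, 0, 0, 0]}}

```text
time: 16.65
tool_pos: [597.5, -40.7, 34.4]
tcp_rot: [3.137, -0.0, 1.322]
contact_force: [9.8, -2.3, -4.5]
grip_width: 0.7
finger_force: 4.8
```

The keeper is at a hard stop: 10 N and no movement. I'll back off, rise and check.

>>> {"api": "arm_command", "payload": {"gripper": [0, 0, 0, 0, 0], "dp": [[0, 0.2, 0], [0, 0.6, 0], [0, 0.6, 0], [0, 0.2, -0.3], [0, 0, -0.8]], "twist": [0, 0, 0, 0, 0]}}

```text
time: 17.27
tool_pos: [632.7, -49.7, 60.9]
tcp_rot: [-3.137, 0.0, 1.322]
contact_force: [-0.4, 0.5, 1.1]
grip_width: 0.1
finger_force: 0.0
```

>>> {"api": "arm_command", "payload": {"gripper": [0, 0, 0, 0, 0], "dp": [[0, 0, -0.8], [0, 0, -0.8], [0, 0, -0.8], [-0.4, 0, -0.8], [-0.4, 0, -0.8]], "twist": [0, 0, 0, 0, 0]}}

```text
time: 17.9
tool_pos: [628.1, -69.1, 162.5]
tcp_rot: [-3.14, 0.0, 1.322]
contact_force: [0.4, -0.5, -0.6]
grip_width: 0.6
finger_force: 0.0
```

>>> {"api": "arm_command", "payload": {"gripper": [0, 0, 0, 0, 0], "dp": [[-0.8, -0.5, 0], [-0.8, -0.5, 0], [0, -0.5, 0], [0, 0, 0], [0, 0, 0]], "twist": [0, 0, 0, 0, 0]}}

```text
time: 18.52
tool_pos: [583.2, -98.7, 162.0]
tcp_rot: [3.141, 0.0, 1.322]
contact_force: [0.1, 0.1, -1.9]
grip_width: 0.7
finger_force: 0.0
```

```bash
python3 m.py wrist6; python3 - <<'E'
from h import *
np.set_printoptions(precision=1,suppress=True)
ex=np.array([.969,-.247]);ey=np.array([.247,.969])
def P(x,y,z):return np.r_[(x+497.6)*ex+(y+99.5)*ey,z]
print(proj('wrist',[P(74,8,52),P(98,8,52),P(66,8,36)]))
im=cv2.imread('pics/wrist6.png');c=proj('wrist',[P(74,8,40)])[0].astype(int);print(c)
hsv=cv2.cvtColor(im,cv2.COLOR_BGR2HSV);rd=cv2.inRange(hsv,(0,130,70),(8,255,255))|cv2.inRange(hsv,(172,130,70),(180,255,255))
m=np.zeros_like(rd);m[max(c[1]-50,0):c[1]+50,c[0]-50:c[0]+50]=255;k=max(cv2.findContours(rd&m,0,2)[0],key=cv2.contourArea);b=cv2.boundingRect(k);print(b)
q=ray('wrist',[(b[0]+b[2],b[1]+5)],52)[:,:2];print('tab outer',q@ex-497.6,q@ey-99.5)
y0=max(c[1]-110,0);x0=max(c[0]-150,0);cv2.imwrite('pics/w6c.png',cv2.resize(im[y0:y0+150,x0:x0+200],(800,600),interpolation=cv2.INTER_CUBIC))
E
```

```text
18.525 [583.2 -98.7 162. ] [ 0.1  0.1 -1.9] tcp 91.872994650186 -51.06697561815088
[[302.8 140.5]
 [328.8 140.5]
 [295.7 139.7]]
[303 139]
(278, 128, 34, 29)
tab outer [82.5] [14.7]
```

View pics/w6c.png

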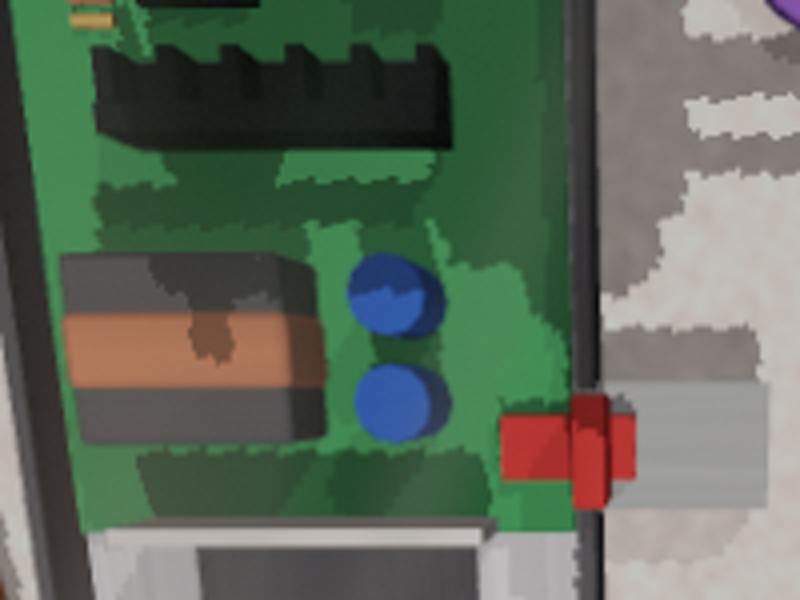

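The crop shows the tongue (crop 500–570, 445) over the board's edge. The tab (crop 590,450) is at the wall, having moved about 23 mm to its hard stop, and the board is flat in place. I'm handing in.

```bash
python3 -c "
from plant import *
print(close_job())"
```

```text
the job is handed in; nothing more can be done
None
```

The board was pushed along the rails until it dropped level into its notches, and the red keeper was pushed over its edge to a hard stop; the job was handed in at about 18.6 s, and no other object was touched.

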